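# Nip up a pump cover in cross order

### The arm

A 7-joint arm with a two-finger parallel gripper is mounted at the origin on a cart in front of the work surface, level with it; the furniture and walls round the work are solid. World frame = base frame: x ahead of the robot, y to its left, z up, the work surface at z = 0. Lengths are in m, angles in rad, forces in N, time in s.
With the tool pointing down it reaches from about 0.4 to 0.875 m from the base axis. Payload 6.5 kg.
Tool frame: the origin (TCP) lies on the centre line of the jaws, within the pads' length; the fingertips stand 25 mm ahead of it and the grasp point (between the pads) lies 6 mm ahead of it; z points along the fingers, y is the line along which they close (so a half turn about z gives the same grasp; the last joint's range is limited). The gripper opens to 85 mm and grips with 20 to 120 N. Pads are 22 mm wide; open, the fingers measure 114 mm over their backs; the gripper's body (76 mm by 85 mm) begins 54 mm behind the grasp point. The pads swing forward as they close: fully open they stand 13 mm farther back than shut.
Start: joints at [1.244, 0.536, -0.004, 1.538, 0.003, 1.067, -0.071], TCP at [0.168, -0.628, 0.256] pointing down, gripper open.
Joint ranges: [-2.7, 2.7], [-0.37, 2.16], [-1.27, 1.26], [0.24, 2.4], [-1.31, 4.45], [0.19, 1.91], [-2.76, 2.76]. Speed limits (rad/s): [2.39, 2.39, 3.14, 3.14, 3.14, 3.14, 3.14].

### API

Orientations are given as [roll, pitch, yaw] about the fixed x, y, z axes, in that order (R = Rz(yaw) Ry(pitch) Rx(roll)).
In Python, from cell import state, read_camera, close_job, boxes_of, place_of gives the robot as it stands. The module is installed in compiled form; this text tells all that it offers.
- The arm moves only by the tool apply_moves, never from a script. Its argument "rows" is one flat list of numbers, 7 for each row, row after row: the shift along the tool's x, y, z in cm, then the turn, a rotation vector about the tool's x, y, z in degrees, then the closure in counts, from 0 (fully open) to 255 (shut). In form: [dx, dy, dz, rx, ry, rz, jaw, dx, dy, dz, rx, ry, rz, jaw, ...]. A call has 1 to 12 rows; each row is the pose to reach, as a shift and turn from the pose commanded when the call began, along the tool's axes at that moment; what a row does not reach only later rows make up. A row lasts 1/10 s, in which the tool goes at most 50 mm and 8.59 degrees, less where a joint would pass 70% of its speed; a pose out of reach is approached as far as the arm can. A call with a gripper value outside its range is refused whole. The fingers move at their own pace and stop on an object; "squeeze" is the grip in N (left out, the last holds). Time passes only in rows, so rows that repeat a pose let the fingers close. It gives the time, the measured TCP pose, the force, the opening and the grip force at its end, in the units of the state.
- state(): the state, without advancing time (a new reading comes with each control period).
- read_camera(name): name is "scene" or "side" or "wrist"; returns a dict with "color" (420x560x3 uint8, red, green, blue), "depth" (420x560 float32, m along the optical axis (not along the pixel's ray), 0 where there is no reading), "vertical_fov" (degrees; the focal length in pixels is half the picture's height over the tangent of half this angle, whatever the lens; pixels are square), "cx", "cy" (the principal point, pixels), "extrinsics" (4x4, takes a point from world to camera coordinates). Camera axes: x right, y down, z forward; pixel columns grow to the right and rows downward; lengths in m; the calibration is good to about 2 mm. A picture is of the moment at which its call begins.
- close_job(): hands the job in; it is judged then, once.
Trained networks look in a picture, given as the dict that the camera call returned (one of the last four; its "shot" number tells which), for a name from the list of things; names that differ only in an ending like _2 or _b are one class to them, and where a whole thing is asked for, a point or a joint stands for the part that bears it (a point fixed in the world has none). Each returns a list of dicts, best first, with "conf" (0 to 1); they miss things now and then, are a little off and sometimes report something else, mostly with a low value. They report only what shows in the picture. A call takes as long as a camera call.
- boxes_of(picture, target): "extent" ([left, top, width, height] in pixels, round what is visible of it).
- place_of(picture, target): "xy" ([column, row] in pixels: a listed point, or the origin of a listed thing).
The state is a dict: "time_s": time; "joints": joint angles; "joint_vel": joint speeds; "tau": joint torques, N m; "tcp_pos": TCP position; "ee_rot": TCP orientation; "ft_force": force on the tool from outside, world axes, zero at the start; "torque": the same for the moment, N m; "grip_width": finger opening in m; "finger_force": force on a finger pad.
Only numpy, scipy, OpenCV 4.12 (cv2) and the standard library are available. Lean on these libraries where they do the work, as an engineer would, in place of code of your own. Each camera call takes 0.05 s, during which the arm holds its last target. There are 200 camera calls.

### The job

Seat the pump's cover plate evenly on its gasket: tighten the four wing nuts clockwise, a quarter to half a turn each, in cross order (any nut first, then the one diagonally opposite, then the other two). Stop each nut by feel when it is nicely tight, about 0.2 newton metres above what it takes to run it down, so that none is left loose and the gasket is not crushed, and do not disturb the things around.

Things in the scene. Friction and masses are not known exactly. Their poses are not given: they have to be found in the camera images.
- housing: Aluminium pump housing, fixed: block 116 x 116 mm on a 128 x 128 mm foot, 36 mm high, a pipe port on its +y and -y sides. Origin under its centre at bench height, z up. Studs at x, y = +-42 mm in this frame carry the wing nuts; nut_1 to nut_4 go round the square, so 1-3 and 2-4 are the diagonal pairs.
- plate: Steel cover plate, 112 x 112 x 8 mm, with a low boss (40 mm across, 6 mm high) in its middle; light springs (about 15 N in all) push it up against the nuts. Origin at the centre of its underside, z up, at first 43 to 45 mm over the bench, 1 to 7 mm above a black rubber gasket, whose thickness (nominally 4 mm) varies by +-1.4 mm.
- nut_1: Dark steel wing lock nut at the housing's +x +y corner. Origin on the stud's axis at the nut's underside, z up, x along the wing. Wing: flat-sided bar 42 mm long (x), 11 mm thick (y), from 12 to 38 mm above the origin; grip it across its thickness, middle 25 mm above the origin. Below it a round flange 26 mm across, 5 mm high. All four are alike.
- nut_2: Dark steel wing lock nut at the housing's +x -y corner. Origin on the stud's axis at the nut's underside, z up, x along the wing. Size as nut_1. All nuts tighten clockwise seen from above and come down 16 mm per turn (2.55 mm per rad, a coarse thread); each meets the seat after 0.5 to 2.7 rad, differing from nut to nut. A nut stays where it is left.
- nut_3: Dark steel wing lock nut at the housing's -x -y corner. Origin on the stud's axis at the nut's underside, z up, x along the wing. Size as nut_1. Torque of all nuts: about 0.2 N m friction while turning (0 to 0.15 is left when held still). Once the plate is pressed on the gasket, 0.5 N m per rad comes on top, also when held still: 0.08 is just tight, 0.2 right, 0.46 crushes the gasket.
- nut_4: Dark steel wing lock nut at the housing's -x +y corner. Origin on the stud's axis at the nut's underside, z up, x along the wing. Size and turning as the others.
- tape_1: Bystander: roll of black tape lying flat, 60 mm across, 19 mm high, loose. Origin at the centre of its underside.
- solder_spool: Bystander: reel of solder wire standing on its flange, 92 mm across, 45 mm high, loose. Origin at the centre of its underside.
- tip_cleaner: Bystander: round black tip-cleaner cup, 60 mm across, 48 mm high, loose. Origin at the centre of its underside.

How it is judged:
By the outcome, as a careful person would: the job done as asked, in the order asked, and still so for the second after the job is handed in, with the robot touching nothing.
It also fails if it takes over 72 s, if anything falls off the work surface, if the arm or the gripper's body presses on something with over 40 N, if the wrist force passes 120 N, or if a joint passes its speed limit or range.

## Working session

There is one attempt and no reset: what is moved stays moved. The work goes in short steps, Python scripts to look and compute and a tool call to move; the robot and the scene stay as the last step left them, time stands still between calls to the robot, and variables do not carry over. Pictures are saved under pics/ and viewed, at most 10 in all, crops included, and the job is handed in when it is done.

Besides the shell and the picture viewer there is one more tool, called as name(argument=value, ...) on one line, values as JSON. apply_moves: Moves the arm, as the interface text tells. Its arguments: {"type":"object","properties":{"rows":{"type":"array"},"squeeze":{"type":"number"}},"required":["rows"]}

```bash
mkdir -p pics; cat > h.py <<'E'
import numpy as np, cv2
from cell import state, read_camera, close_job, boxes_of, place_of
def K(p):
    f=p["color"].shape[0]/2/np.tan(np.radians(p["vertical_fov"])/2); return f,p["cx"],p["cy"]
def cloud(p):
    f,cx,cy=K(p); d=p["depth"]; v,u=np.indices(d.shape)
    c=np.stack([(u-cx)*d/f,(v-cy)*d/f,d],-1); E=np.array(p["extrinsics"])
    w=(c-E[:3,3])@E[:3,:3]; w[d==0]=np.nan; return w
def onplane(p,uv,z):
    f,cx,cy=K(p); E=np.array(p["extrinsics"]); r=E[:3,:3].T@np.array([(uv[0]-cx)/f,(uv[1]-cy)/f,1]); o=-E[:3,:3].T@E[:3,3]
    return o+r*(z-o[2])/r[2]
def save(p,n): cv2.imwrite("pics/"+n,cv2.cvtColor(p["color"],cv2.COLOR_RGB2BGR))
E
python3 - <<'E'
from h import *
np.set_printoptions(precision=4,suppress=True)
s=state(); print(s)
for n in ["scene","side","wrist"]:
    p=read_camera(n); save(p,n+"0.png"); w=cloud(p)
    for t in ["housing","plate","nut_1","tape_1","solder_spool","tip_cleaner"]:
        for r in place_of(p,t)[:5]:
            if r["conf"]<.3: continue
            u,v=np.round(r["xy"]).astype(int)
            print(n,t,round(r["conf"],2),np.round(r["xy"],1),w[min(v,419),min(u,559)], onplane(p,r["xy"],{"plate":.044,"nut_1":.052}.get(t,0)))
a=[cv2.imread(f"pics/{n}0.png") for n in ["scene","side"]]
cv2.imwrite("pics/a.png",cv2.resize(np.hstack(a),(800,300)))
E
```

```text
{'time_s': 0.0, 'joints': array([ 1.2438,  0.5371, -0.0044,  1.5389,  0.0026,  1.0673, -0.0712]), 'joint_vel': array([-0.0007,  0.0012, -0.    ,  0.    , -0.0005, -0.0011, -0.0001]), 'tau': array([ -0.001 , -58.3417,   1.048 , -25.9097,   0.0122,   0.0096,
         0.    ]), 'tcp_pos': array([ 0.1674, -0.6274,  0.2554]), 'ee_rot': array([-3.1398,  0.0001,  0.2608]), 'ft_force': array([ 0.1367,  0.2667, -0.207 ]), 'torque': array([-0.0008,  0.025 ,  0.0082]), 'finger_force': 0.0, 'grip_width': 0.08567673167592402}
scene housing 0.77 [303.4 229.9] [ 0.5332 -0.104   0.0667] [ 0.5773 -0.0472  0.    ]
scene plate 0.72 [302.9 221.1] [ 0.5341 -0.1011  0.0891] [ 0.5642 -0.0607  0.044 ]
scene plate 0.67 [275.4 214.8] [ 0.5114 -0.0284  0.0624] [ 0.5236 -0.0102  0.044 ]
scene plate 0.33 [283.7 175.2] [0.6461 0.1447 0.0163] [0.6233 0.1111 0.044 ]
scene nut_1 0.84 [306.2 232.2] [ 0.5339 -0.1137  0.0683] [ 0.5446 -0.1007  0.052 ]
scene nut_1 0.74 [276.3 215. ] [ 0.5127 -0.0305  0.0632] [ 0.5201 -0.0197  0.052 ]
scene nut_1 0.5 [332.8 213.7] [ 0.6235 -0.0906  0.0596] [ 0.6299 -0.0829  0.052 ]
scene
[... 618 characters left out ...]
83] [0.361  0.2176 0.052 ]
side nut_1 0.62 [266.  183.4] [ 0.6138 -0.0808  0.0597] [ 0.6233 -0.0939  0.052 ]
side nut_1 0.53 [289.3 206.4] [ 0.5149 -0.0135  0.0579] [ 0.52   -0.0225  0.052 ]
side nut_1 0.49 [303.  189.1] [ 0.5326 -0.0958  0.0576] [ 0.5389 -0.1063  0.052 ]
side tape_1 0.57 [296.6 302.5] [0.3815 0.18   0.0167] [ 0.3926  0.1631 -0.    ]
side solder_spool 0.63 [354.1 193.2] [ 0.4791 -0.2313  0.0076] [ 0.4851 -0.246   0.    ]
side solder_spool 0.42 [301.1 188.7] [ 0.5362 -0.0937  0.0576] [ 0.6044 -0.2087  0.    ]
side tip_cleaner 0.69 [170.6 253. ] [0.6367 0.1784 0.0191] [0.6623 0.1576 0.    ]
side tip_cleaner 0.52 [277.4 199.4] [ 0.5584 -0.0381  0.0525] [ 0.6202 -0.1308  0.    ]
```

View pics/a.png

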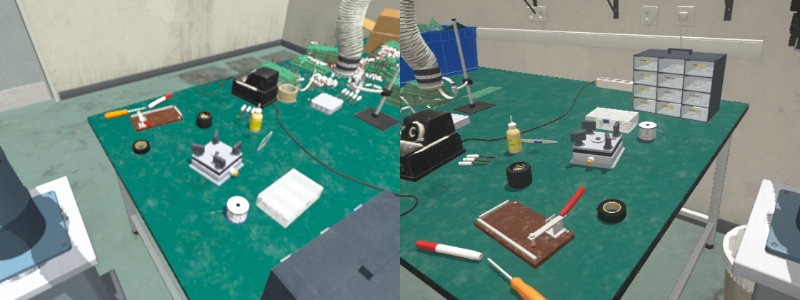

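The left half of the picture (scene) shows the housing with four dark wing nuts around pixel (217,160), and the spool at (237,208). In the side view it is around (597,150). Next I'll move above it and look with the wrist camera.

apply_moves(rows=[50, -44, 0, 0, 0, 0, 0, 50, -44, 0, 0, 0, 0, 0, 50, -44, 0, 0, 0, 0, 0, 50, -44, 0, 0, 0, 0, 0, 50, -44, 0, 0, 0, 0, 0, 50, -44, 0, 0, 0, 0, 0, 50, -44, 0, 0, 0, 0, 0, 50, -44, 0, 0, 0, 0, 0, 50, -44, 0, 0, 0, 0, 0, 50, -44, 0, 0, 0, 0, 0, 50, -44, 0, 0, 0, 0, 0, 50, -44, 0, 0, 0, 0, 0])

```text
time_s: 2.25
tcp_pos: [0.5015, -0.1272, 0.2566]
ee_rot: [3.141, -0.001, 0.261]
ft_force: [-0.3, -0.5, -1.0]
grip_width: 0.0857
finger_force: 0.0
```

```bash
python3 - <<'E'
from h import *
np.set_printoptions(precision=4,suppress=True)
s=state(); print(s["tcp_pos"],s["ee_rot"],s["joints"])
p=read_camera("wrist"); E=p["extrinsics"]; print(-E[:3,:3].T@E[:3,3],E[2,:3])
E
```

```text
[ 0.5015 -0.1272  0.2566] [ 3.141  -0.0006  0.2606] [ 0.3777  0.3248 -0.2638  1.8749  0.1026  0.9541 -1.2425]
[ 0.5661 -0.1105  0.3752] [-0.2568 -0.0682 -0.9641]
```

apply_moves(rows=[9, -3.5, 0, 0, 0, 0, 0, 9, -3.5, 0, 0, 0, 0, 0, 9, -3.5, 0, 0, 0, 0, 0, 9, -3.5, 0, 0, 0, 0, 0, 9, -3.5, 0, 0, 0, 0, 0])

```text
time_s: 2.8
tcp_pos: [0.5777, -0.0731, 0.2561]
ee_rot: [3.141, 0.001, 0.26]
ft_force: [-0.4, 0.2, -0.4]
grip_width: 0.0856
finger_force: 0.0
```

```bash
cat > nuts.py <<'E'
from h import *
np.set_printoptions(precision=4,suppress=True)
import sys
s=state(); print(s["time_s"],s["tcp_pos"],s["ee_rot"],s["joints"])
p=read_camera("wrist"); save(p,sys.argv[1]); w=cloud(p)
for r in place_of(p,"nut_1")[:6]: print(round(r["conf"],2),np.round(r["xy"]),onplane(p,r["xy"],.052))
z=w[...,2]; m=((z>.066)&(z<.1)).astype(np.uint8)
x=w[...,0];y=w[...,1]; m&=(np.hypot(x-.571,y+.0535)<.1)
m=cv2.morphologyEx(m,cv2.MORPH_OPEN,np.ones((3,3),np.uint8))
n,l,st,_=cv2.connectedComponentsWithStats(m)
for i in range(1,n):
    if st[i,4]<150: continue
    q=w[l==i]; top=np.percentile(q[:,2],90); t=q[q[:,2]>top-.003]
    R=cv2.minAreaRect((t[:,:2]*1000).astype(np.float32)); b=cv2.boxPoints(R)
    e=[b[1]-b[0],b[2]-b[1]]; e=max(e,key=np.linalg.norm)
    print(st[i],"top",round(top,4),"c",np.array(R[0]),"size",np.array(R[1]),"wing yaw",np.degrees(np.arctan2(e[1],e[0]))%180)
E
python3 nuts.py w1.png
```

```text
2.8 [ 0.5777 -0.0731  0.2561] [3.1411 0.0012 0.2595] [ 0.2548  0.4377 -0.2737  1.7104  0.1363  1.0131 -1.378 ]
0.79 [294. 234.] [ 0.5387 -0.1041  0.052 ]
0.71 [59. 31.] [0.662  0.1356 0.052 ]
0.66 [206. 235.] [ 0.5158 -0.0213  0.052 ]
0.64 [206. 145.] [ 0.6008 -0.0032  0.052 ]
[288 125  19  53 779] top 0.0928 c [619.7802 -83.2603] size [41.0805 10.77  ] wing yaw 18.567614
[177 128  42  46 948] top 0.092 c [598.4384  -2.3152] size [41.6823 11.0631] wing yaw 52.070557
[180 228  47  34 845] top 0.0913 c [517.4028 -24.0169] size [10.7507 40.9847] wing yaw 130.38455
[273 231  48  24 925] top 0.0921 c [ 539.0181 -104.5526] size [11.2372 41.1549] wing yaw 108.40303
```

View pics/w1.png

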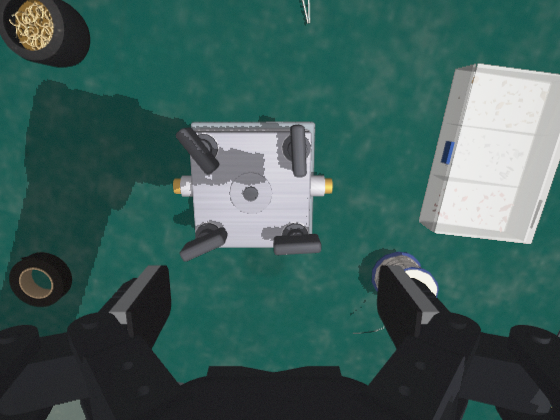

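The wrist picture shows all four wings clearly, at about (299,150), (197,150), (204,243) and (297,243). Their depth-derived centres form an 83.7 mm square (expected 84 mm), so they can be trusted. The nuts are A(620,-83), B(598,-2), C(517,-24) and D(539,-105). I'll tighten them in the order A, C, B, D.

apply_moves(rows=[3.8, 2.1, 0, 0, 0, -90, 120, 3.8, 2.1, 0, 0, 0, -90, 120, 3.8, 2.1, 0, 0, 0, -90, 120, 3.8, 2.1, 0, 0, 0, -90, 120, 3.8, 2.1, 0, 0, 0, -90, 120, 3.8, 2.1, 0, 0, 0, -90, 120, 3.8, 2.1, 0, 0, 0, -90, 120, 3.8, 2.1, 0, 0, 0, -90, 120, 3.8, 2.1, 0, 0, 0, -90, 120, 3.8, 2.1, 0, 0, 0, -90, 120, 3.8, 2.1, 0, 0, 0, -90, 120], squeeze=60)

```text
time_s: 4.0
tcp_pos: [0.6199, -0.0838, 0.2563]
ee_rot: [-3.141, 0.001, 1.835]
ft_force: [-0.5, -0.4, -0.5]
grip_width: 0.0449
finger_force: 0.0
```

apply_moves(rows=[0, 0, 6, 0, 0, -93.7, 120, 0, 0, 12, 0, 0, -93.7, 120, 0, 0, 12, 0, 0, -93.7, 120, 0, 0, 12, 0, 0, -93.7, 120, 0, 0, 12, 0, 0, -93.7, 120, 0, 0, 12, 0, 0, -93.7, 120, 0, 0, 12, 0, 0, -93.7, 120, 0, 0, 12, 0, 0, -93.7, 120, 0, 0, 12, 0, 0, -93.7, 120, 0, 0, 12, 0, 0, -93.7, 120, 0, 0, 12, 0, 0, -93.7, 120, 0, 0, 12, 0, 0, -93.7, 120])

```text
time_s: 5.2
tcp_pos: [0.62, -0.0838, 0.1361]
ee_rot: [-3.141, -0.001, -2.817]
ft_force: [1.0, 0.0, -0.2]
grip_width: 0.0453
finger_force: 0.0
```

```bash
cat > st.py <<'E'
from h import *
import sys
np.set_printoptions(precision=4,suppress=True)
s=state(); y=s["ee_rot"][2]
print("t",s["time_s"],"tcp",s["tcp_pos"],"yawdeg",np.degrees(y)%360,"j7",s["joints"][6],"F",s["ft_force"],"M",s["torque"],"tau7",s["tau"][6],"w",s["grip_width"],"gf",s["finger_force"],"rp",s["ee_rot"][:2])
if len(sys.argv)>2:
    d=np.array([float(sys.argv[1]),float(sys.argv[2])])/1000-s["tcp_pos"][:2]
    print("tool dx,dy cm",100*(d[0]*np.cos(y)+d[1]*np.sin(y)),100*(d[0]*np.sin(y)-d[1]*np.cos(y)))
    if len(sys.argv)>3: print("rz",(np.degrees(y)-float(sys.argv[3])+180)%360-180)
E
python3 st.py 619.8 -83.3 198.6
```

```text
t 5.2 tcp [ 0.62   -0.0838  0.1361] yawdeg 198.61208147425864 j7 1.4103526450683213 F [ 1.0354  0.0383 -0.1619] M [-0.0174  0.0002 -0.0438] tau7 1.2686055153608322 w 0.04527341065082722 gf 0.0 rp [-3.1413 -0.0008]
tool dx,dy cm 0.005628829734475238 0.057347221274741594
rz 0.01208147425865036
```

apply_moves(rows=[0, 0.05, 3, 0, 0, 0, 120, 0, 0.05, 4.2, 0, 0, 0, 120, 0, 0.05, 5.2, 0, 0, 0, 120, 0, 0.05, 5.2, 0, 0, 0, 120, 0, 0.05, 5.2, 0, 0, 0, 255, 0, 0.05, 5.2, 0, 0, 0, 255, 0, 0.05, 5.2, 0, 0, 0, 255, 0, 0.05, 5.2, 0, 0, 0, 255, 0, 0.05, 5.2, 0, 0, 0, 255])

```text
time_s: 6.1
tcp_pos: [0.6214, -0.0826, 0.0855]
ee_rot: [-3.14, 0.001, -2.817]
ft_force: [0.4, -2.5, 5.6]
grip_width: 0.0136
finger_force: 58.6
```

```bash
python3 st.py
```

```text
t 6.1 tcp [ 0.6214 -0.0826  0.0855] yawdeg 198.59984929222082 j7 1.3689975951127984 F [ 0.3766 -2.4905  5.5594] M [-0.6213  0.1124 -0.0159] tau7 -0.007446802337653935 w 0.013592956000544802 gf 58.60566437244415 rp [-3.1399  0.0015]
```

apply_moves(rows=[0, 0, 0, 0, 0, 5, 255, 0, 0, 0.03, 0, 0, 10, 255, 0, 0, 0.05, 0, 0, 15, 255, 0, 0, 0.08, 0, 0, 20, 255])

```text
time_s: 6.5
tcp_pos: [0.6214, -0.0828, 0.0846]
ee_rot: [-3.14, 0.002, 3.114]
ft_force: [-0.5, -2.9, 6.1]
grip_width: 0.0138
finger_force: 58.6
```

```bash
python3 st.py; python3 - <<'E'
from h import *
p=read_camera("side"); save(p,"s1.png"); c=p["color"][130:260,180:380]
cv2.imwrite("pics/s1c.png",cv2.resize(cv2.cvtColor(c,cv2.COLOR_RGB2BGR),(800,520)))
E
python3 st.py
```

```text
t 6.5 tcp [ 0.6214 -0.0828  0.0846] yawdeg 178.4218055062347 j7 1.0555008806587285 F [-0.4682 -2.864   6.1116] M [-0.6428  0.0644  0.2115] tau7 0.8268995583057404 w 0.013768572857682645 gf 58.57968091964722 rp [-3.1401  0.002 ]
t 6.55 tcp [ 0.6214 -0.0828  0.0846] yawdeg 178.16818922340582 j7 1.051513123470881 F [ 0.3772 -2.6155  5.5016] M [-0.5694 -0.0574  0.0504] tau7 0.149047183804214 w 0.013658535179102536 gf 58.86541485786438 rp [-3.1399  0.0021]
```

View pics/s1c.png

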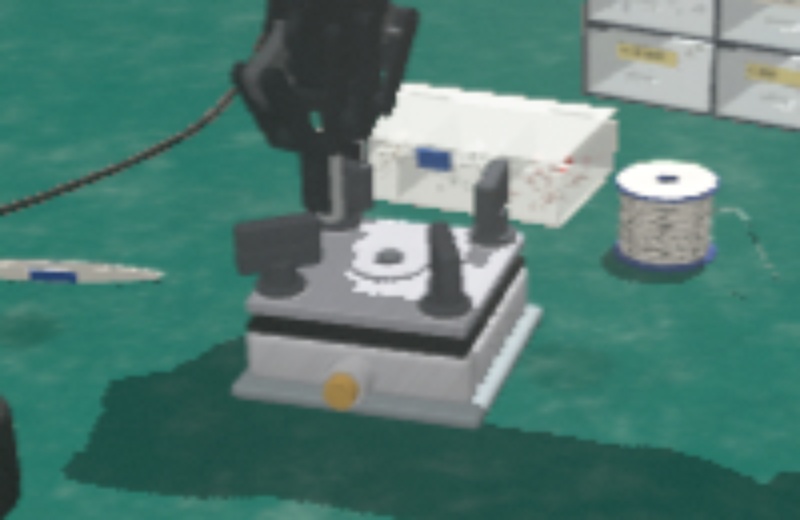

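The gripper holds nut A cleanly at (335,190) in the crop. Running torque is 0.21 N m, so there is no seat contact yet.

apply_moves(rows=[0, 0, 0.02, 0, 0, 5, 255, 0, 0, 0.04, 0, 0, 10, 255, 0, 0, 0.07, 0, 0, 15, 255, 0, 0, 0.09, 0, 0, 20, 255])

```text
time_s: 6.95
tcp_pos: [0.6214, -0.083, 0.0838]
ee_rot: [-3.141, 0.002, 2.766]
ft_force: [-0.2, -3.8, 6.8]
grip_width: 0.0137
finger_force: 58.9
```

```bash
python3 st.py
```

```text
t 6.95 tcp [ 0.6214 -0.083   0.0838] yawdeg 158.47780097385453 j7 0.7497623865601508 F [-0.2185 -3.8048  6.8286] M [-0.825   0.0277  0.1582] tau7 0.8109037578105927 w 0.013709386452523625 gf 58.92588436603546 rp [-3.1406  0.0025]
```

apply_moves(rows=[0, 0, 0.02, 0, 0, 5, 255, 0, 0, 0.04, 0, 0, 10, 255, 0, 0, 0.07, 0, 0, 15, 255, 0, 0, 0.09, 0, 0, 20, 255])

```text
time_s: 7.35
tcp_pos: [0.6213, -0.0833, 0.0828]
ee_rot: [-3.141, 0.003, 2.417]
ft_force: [-0.8, -3.4, 7.3]
grip_width: 0.0133
finger_force: 59.0
```

```bash
python3 st.py
```

```text
t 7.35 tcp [ 0.6213 -0.0833  0.0828] yawdeg 138.46602823499944 j7 0.4470495112525266 F [-0.8424 -3.418   7.2591] M [-0.878   0.1775  0.1945] tau7 0.7978618517518044 w 0.013333116802557823 gf 59.00926887989044 rp [-3.1411  0.0026]
```

apply_moves(rows=[0, 0, 0.02, 0, 0, 5, 255, 0, 0, 0.04, 0, 0, 10, 255, 0, 0, 0.07, 0, 0, 15, 255, 0, 0, 0.09, 0, 0, 20, 255])

```text
time_s: 7.75
tcp_pos: [0.6211, -0.0834, 0.0819]
ee_rot: [3.142, 0.003, 2.068]
ft_force: [-1.2, -4.9, 8.7]
grip_width: 0.0136
finger_force: 59.1
```

```bash
python3 st.py
```

```text
t 7.75 tcp [ 0.6211 -0.0834  0.0819] yawdeg 118.46575887029745 j7 0.14839682820167555 F [-1.2491 -4.9366  8.6766] M [-0.9354  0.3315  0.1869] tau7 0.7857593335211277 w 0.013646683468494496 gf 59.08570468425751 rp [3.1416 0.0026]
```

apply_moves(rows=[0, 0, 0.02, 0, 0, 5, 255, 0, 0, 0.04, 0, 0, 10, 255, 0, 0, 0.07, 0, 0, 15, 255, 0, 0, 0.09, 0, 0, 20, 255])

```text
time_s: 8.15
tcp_pos: [0.6209, -0.0835, 0.081]
ee_rot: [3.141, 0.002, 1.719]
ft_force: [-2.2, -4.8, 8.0]
grip_width: 0.0137
finger_force: 59.2
```

```bash
python3 st.py
```

```text
t 8.15 tcp [ 0.6209 -0.0835  0.081 ] yawdeg 98.465548994034 j7 -0.14644007272311443 F [-2.2105 -4.78    7.9509] M [-0.9714  0.4545  0.2275] tau7 0.7748832553625107 w 0.013693617229087686 gf 59.157832860946655 rp [3.1411 0.0024]
```

apply_moves(rows=[0, 0, 0.02, 0, 0, 5, 255, 0, 0, 0.04, 0, 0, 10, 255, 0, 0, 0.07, 0, 0, 15, 255, 0, 0, 0.09, 0, 0, 20, 255])

```text
time_s: 8.55
tcp_pos: [0.6206, -0.0834, 0.0802]
ee_rot: [3.141, 0.002, 1.37]
ft_force: [-2.8, -4.3, 8.2]
grip_width: 0.0134
finger_force: 59.2
```

```bash
python3 st.py
```

```text
t 8.55 tcp [ 0.6206 -0.0834  0.0802] yawdeg 78.469844978975 j7 -0.43745463907422555 F [-2.7801 -4.2565  8.2192] M [-0.9603  0.6402  0.2234] tau7 0.7638569176197052 w 0.013446272985364105 gf 59.23344075679779 rp [3.1407 0.0021]
```

apply_moves(rows=[0, 0, 0.02, 0, 0, 5, 255, 0, 0, 0.04, 0, 0, 10, 255, 0, 0, 0.07, 0, 0, 15, 255, 0, 0, 0.09, 0, 0, 20, 255])

```text
time_s: 8.95
tcp_pos: [0.6205, -0.0834, 0.0793]
ee_rot: [3.141, 0.002, 1.02]
ft_force: [-3.8, -4.3, 9.2]
grip_width: 0.0135
finger_force: 59.3
```

```bash
python3 st.py
```

```text
t 8.95 tcp [ 0.6205 -0.0834  0.0793] yawdeg 58.4645724483832 j7 -0.7249837896670046 F [-3.7717 -4.346   9.2292] M [-0.8758  0.8008  0.1876] tau7 0.7545290887355804 w 0.013452819116604994 gf 59.300692677497864 rp [3.1405 0.0017]
```

apply_moves(rows=[0, 0, 0.02, 0, 0, 5, 255, 0, 0, 0.04, 0, 0, 10, 255, 0, 0, 0.07, 0, 0, 15, 255, 0, 0, 0.09, 0, 0, 20, 255])

```text
time_s: 9.35
tcp_pos: [0.6203, -0.0832, 0.0786]
ee_rot: [3.14, 0.001, 0.672]
ft_force: [-5.4, -4.5, 13.0]
grip_width: 0.0134
finger_force: 59.7
```

```bash
python3 st.py
```

```text
t 9.35 tcp [ 0.6203 -0.0832  0.0786] yawdeg 38.489616896355386 j7 -1.0089505138411832 F [-5.3926 -4.4741 12.9557] M [-0.8599  1.0837  0.3508] tau7 0.6168625317513943 w 0.01340349728552 gf 59.66021776199341 rp [3.1403 0.0014]
```

apply_moves(rows=[0, 0, 0.02, 0, 0, 5, 255, 0, 0, 0.04, 0, 0, 10, 255])

```text
time_s: 9.55
tcp_pos: [0.6203, -0.0831, 0.0783]
ee_rot: [3.14, 0.001, 0.498]
ft_force: [-5.2, -3.5, 15.1]
grip_width: 0.0135
finger_force: 59.8
```

```bash
python3 st.py
```

```text
t 9.55 tcp [ 0.6203 -0.0831  0.0783] yawdeg 28.512871251070617 j7 -1.1496522894872367 F [-5.2076 -3.5015 15.083 ] M [-0.7879  1.2027  0.4194] tau7 0.5044080689549446 w 0.013498959363900779 gf 59.821080565452576 rp [3.1402 0.0011]
```

apply_moves(rows=[0, 0, 0, 0, 0, 0, 255, 0, 0, 0, 0, 0, 0, 255])

```text
time_s: 9.75
tcp_pos: [0.6203, -0.0831, 0.0783]
ee_rot: [3.14, 0.001, 0.501]
ft_force: [-5.7, -3.4, 14.1]
grip_width: 0.0138
finger_force: 59.8
```

```bash
python3 st.py
```

```text
t 9.75 tcp [ 0.6203 -0.0831  0.0783] yawdeg 28.69400287305499 j7 -1.1471032176961762 F [-5.6904 -3.3823 14.1074] M [-0.8231  1.1506  0.2449] tau7 -0.29361700639128685 w 0.013819589354689084 gf 59.778324365615845 rp [3.14   0.0012]
```

apply_moves(rows=[0, 0, 0, 0, 0, 0, 120, 0, 0, 0, 0, 0, 0, 120, 0, 0, 0, 0, 0, 0, 120, 0, 0, 0, 0, 0, 0, 120, 0, 0, -3, 0, 0, 0, 120, 0, 0, -5.5, 0, 0, 0, 120, 0, 0, -5.5, 0, 0, 0, 120])

```text
time_s: 10.45
tcp_pos: [0.6229, -0.0818, 0.1352]
ee_rot: [3.138, -0.005, 0.5]
ft_force: [0.4, -0.3, 1.0]
grip_width: 0.0452
finger_force: 0.0
```

apply_moves(rows=[-6.2, -10.1, 0, 0, 0, -102, 120, -6.2, -10.1, 0, 0, 0, -102, 120, -6.2, -10.1, 0, 0, 0, -102, 120, -6.2, -10.1, 0, 0, 0, -102, 120, -6.2, -10.1, 0, 0, 0, -102, 120, -6.2, -10.1, 0, 0, 0, -102, 120, -6.2, -10.1, 0, 0, 0, -102, 120, -6.2, -10.1, 0, 0, 0, -102, 120, -6.2, -10.1, 0, 0, 0, -102, 120, -6.2, -10.1, 0, 0, 0, -102, 120, -6.2, -10.1, 0, 0, 0, -102, 120, -6.2, -10.1, 0, 0, 0, -102, 120])

```text
time_s: 11.65
tcp_pos: [0.5173, -0.0228, 0.1312]
ee_rot: [-3.141, -0.001, 2.286]
ft_force: [0.3, 0.2, -0.8]
grip_width: 0.0451
finger_force: 0.0
```

```bash
python3 st.py 517.6 -23.9 130.4
```

```text
t 11.65 tcp [ 0.5173 -0.0228  0.1312] yawdeg 130.99109275664625 j7 0.2461351382289658 F [ 0.2744  0.1845 -0.7608] M [0.0169 0.029  0.0118] tau7 -1.3096778467297554 w 0.04506247419775687 gf 0.0 rp [-3.1413 -0.001 ]
tool dx,dy cm -0.10326073936360206 -0.044365255609667247
rz 0.5910927566462476
```

apply_moves(rows=[-0.1, -0.05, 3, 0, 0, 0.6, 120, -0.1, -0.05, 4, 0, 0, 0.6, 120, -0.1, -0.05, 4.7, 0, 0, 0.6, 120, -0.1, -0.05, 4.7, 0, 0, 0.6, 120, -0.1, -0.05, 4.7, 0, 0, 0.6, 255, -0.1, -0.05, 4.7, 0, 0, 0.6, 255, -0.1, -0.05, 4.7, 0, 0, 0.6, 255, -0.1, -0.05, 4.7, 0, 0, 0.6, 255, -0.1, -0.05, 4.7, 0, 0, 0.6, 255])

```text
time_s: 12.55
tcp_pos: [0.5184, -0.024, 0.0857]
ee_rot: [3.141, 0.001, 2.27]
ft_force: [-1.8, -0.3, 6.5]
grip_width: 0.0134
finger_force: 58.6
```

```bash
python3 st.py
```

```text
t 12.55 tcp [ 0.5184 -0.024   0.0857] yawdeg 130.04541300072336 j7 0.17802905818872355 F [-1.7605 -0.3393  6.5308] M [-0.0387  0.3932  0.0181] tau7 -0.0020350817794678733 w 0.013441231331274457 gf 58.563212156295776 rp [3.141 0.001]
```

apply_moves(rows=[0, 0, 0.02, 0, 0, 5, 255, 0, 0, 0.04, 0, 0, 10, 255, 0, 0, 0.07, 0, 0, 15, 255, 0, 0, 0.09, 0, 0, 20, 255])

```text
time_s: 12.95
tcp_pos: [0.5182, -0.0241, 0.0849]
ee_rot: [3.141, 0.001, 1.918]
ft_force: [-2.5, -0.9, 7.9]
grip_width: 0.0135
finger_force: 58.6
```

```bash
python3 st.py
```

```text
t 12.95 tcp [ 0.5182 -0.0241  0.0849] yawdeg 109.87167180440721 j7 -0.11153557415996616 F [-2.481  -0.911   7.8632] M [-0.0766  0.5987  0.1714] tau7 0.7433642819523811 w 0.013474393345996778 gf 58.57469379901886 rp [3.1411 0.001 ]
```

apply_moves(rows=[0, 0, 0.02, 0, 0, 5, 255, 0, 0, 0.04, 0, 0, 10, 255, 0, 0, 0.07, 0, 0, 15, 255, 0, 0, 0.09, 0, 0, 20, 255])

```text
time_s: 13.35
tcp_pos: [0.518, -0.0242, 0.084]
ee_rot: [3.141, 0.001, 1.569]
ft_force: [-3.3, -0.2, 7.8]
grip_width: 0.0137
finger_force: 58.7
```

```bash
python3 st.py
```

```text
t 13.35 tcp [ 0.518  -0.0242  0.084 ] yawdeg 89.86883361402579 j7 -0.3943101560283032 F [-3.3404 -0.2139  7.7923] M [-0.1095  0.7393  0.26  ] tau7 0.731001254171133 w 0.013670667591857874 gf 58.699838519096375 rp [3.1412 0.0008]
```

apply_moves(rows=[0, 0, 0.02, 0, 0, 5, 255, 0, 0, 0.04, 0, 0, 10, 255, 0, 0, 0.07, 0, 0, 15, 255, 0, 0, 0.09, 0, 0, 20, 255])

```text
time_s: 13.75
tcp_pos: [0.5177, -0.0241, 0.0831]
ee_rot: [3.142, 0.001, 1.22]
ft_force: [-4.4, -0.3, 8.3]
grip_width: 0.0134
finger_force: 58.8
```

```bash
python3 st.py
```

```text
t 13.75 tcp [ 0.5177 -0.0241  0.0831] yawdeg 69.87573003640912 j7 -0.6729603045711263 F [-4.3785 -0.3328  8.336 ] M [-0.1264  0.8653  0.1694] tau7 0.7192567549645901 w 0.013381447985900026 gf 58.81761074066162 rp [3.1415 0.0007]
```

apply_moves(rows=[0, 0, 0.02, 0, 0, 5, 255, 0, 0, 0.04, 0, 0, 10, 255])

```text
time_s: 13.95
tcp_pos: [0.5176, -0.0241, 0.0826]
ee_rot: [-3.142, 0.001, 1.045]
ft_force: [-4.3, -0.5, 8.9]
grip_width: 0.0134
finger_force: 58.8
```

```bash
python3 st.py
```

```text
t 13.95 tcp [ 0.5176 -0.0241  0.0826] yawdeg 59.875078347320766 j7 -0.8108506114121861 F [-4.3388 -0.4634  8.9055] M [-0.1635  0.8394  0.1887] tau7 0.7135879620909691 w 0.013443693165761906 gf 58.825403451919556 rp [-3.1416  0.0007]
```

apply_moves(rows=[0, 0, 0.02, 0, 0, 5, 255, 0, 0, 0.04, 0, 0, 10, 255, 0, 0, 0.07, 0, 0, 15, 255, 0, 0, 0.09, 0, 0, 20, 255])

```text
time_s: 14.35
tcp_pos: [0.5174, -0.0239, 0.0817]
ee_rot: [-3.141, 0.001, 0.696]
ft_force: [-5.3, 0.3, 9.2]
grip_width: 0.0137
finger_force: 58.9
```

```bash
python3 st.py
```

```text
t 14.35 tcp [ 0.5174 -0.0239  0.0817] yawdeg 39.882398270624456 j7 -1.083826703164191 F [-5.2524  0.2866  9.1541] M [-0.0711  0.9952  0.2462] tau7 0.701876487582922 w 0.013664331931716985 gf 58.89405369758606 rp [-3.1413  0.0008]
```

apply_moves(rows=[0, 0, 0.02, 0, 0, 5, 255, 0, 0, 0.04, 0, 0, 10, 255])

```text
time_s: 14.55
tcp_pos: [0.5174, -0.0238, 0.0813]
ee_rot: [-3.141, 0.001, 0.522]
ft_force: [-4.5, 0.1, 10.0]
grip_width: 0.0135
finger_force: 58.9
```

```bash
python3 st.py
```

```text
t 14.55 tcp [ 0.5174 -0.0238  0.0813] yawdeg 29.88900304006859 j7 -1.218935887459502 F [-4.4767  0.1075 10.0058] M [0.0152 1.0237 0.2088] tau7 0.6960546411573887 w 0.013520383209007876 gf 58.887428641319275 rp [-3.1412  0.0008]
```

Turned 1.75 rad, and tau7 shows no contact yet.

apply_moves(rows=[0, 0, 0.02, 0, 0, 5, 255, 0, 0, 0.04, 0, 0, 10, 255, 0, 0, 0.07, 0, 0, 15, 255, 0, 0, 0.09, 0, 0, 20, 255])

```text
time_s: 14.95
tcp_pos: [0.5173, -0.0236, 0.0805]
ee_rot: [-3.141, 0.001, 0.173]
ft_force: [-5.0, 1.4, 12.4]
grip_width: 0.0132
finger_force: 59.2
```

```bash
python3 st.py
```

```text
t 14.95 tcp [ 0.5173 -0.0236  0.0805] yawdeg 9.904753134327837 j7 -1.4866388181274617 F [-5.0352  1.4441 12.3767] M [0.1439 1.1982 0.2708] tau7 0.630233958363533 w 0.013231169717049381 gf 59.153194427490234 rp [-3.1411  0.0011]
```

apply_moves(rows=[0, 0, 0.02, 0, 0, 5, 255, 0, 0, 0.04, 0, 0, 10, 255])

```text
time_s: 15.15
tcp_pos: [0.5173, -0.0235, 0.0802]
ee_rot: [-3.141, 0.001, -0.001]
ft_force: [-5.3, 0.1, 13.4]
grip_width: 0.0136
finger_force: 59.3
```

```bash
python3 st.py
```

```text
t 15.15 tcp [ 0.5173 -0.0235  0.0802] yawdeg 359.9190376272711 j7 -1.6192606204832702 F [-5.2874  0.0752 13.3759] M [0.1253 1.3666 0.3444] tau7 0.5428285896778107 w 0.013551552306787598 gf 59.339293241500854 rp [-3.1411  0.0012]
```

apply_moves(rows=[0, 0, 0.02, 0, 0, 4, 255, 0, 0, 0.03, 0, 0, 7.5, 255])

```text
time_s: 15.35
tcp_pos: [0.5173, -0.0234, 0.08]
ee_rot: [-3.141, 0.001, -0.131]
ft_force: [-6.9, 0.6, 14.6]
grip_width: 0.0134
finger_force: 59.5
```

```bash
python3 st.py
```

```text
t 15.35 tcp [ 0.5173 -0.0234  0.08  ] yawdeg 352.4882641884745 j7 -1.7176392647108927 F [-6.913   0.6467 14.5816] M [0.1457 1.3197 0.3813] tau7 0.13083582278341055 w 0.013415629382207394 gf 59.45018827915192 rp [-3.1412  0.0013]
```

apply_moves(rows=[0, 0, 0, 0, 0, 0, 120, 0, 0, 0, 0, 0, 0, 120, 0, 0, 0, 0, 0, 0, 120, 0, 0, 0, 0, 0, 0, 120, 0, 0, -3, 0, 0, 0, 120, 0, 0, -5.5, 0, 0, 0, 120, 0, 0, -5.5, 0, 0, 0, 120])

```text
time_s: 16.05
tcp_pos: [0.5202, -0.0242, 0.1365]
ee_rot: [-3.141, -0.005, -0.13]
ft_force: [-0.5, -0.1, 0.9]
grip_width: 0.045
finger_force: 0.0
```

apply_moves(rows=[7.8, -3.2, 0, 0, 0, -95, 120, 7.8, -3.2, 0, 0, 0, -95, 120, 7.8, -3.2, 0, 0, 0, -95, 120, 7.8, -3.2, 0, 0, 0, -95, 120, 7.8, -3.2, 0, 0, 0, -95, 120, 7.8, -3.2, 0, 0, 0, -95, 120, 7.8, -3.2, 0, 0, 0, -95, 120, 7.8, -3.2, 0, 0, 0, -95, 120, 7.8, -3.2, 0, 0, 0, -95, 120, 7.8, -3.2, 0, 0, 0, -95, 120, 7.8, -3.2, 0, 0, 0, -95, 120, 7.8, -3.2, 0, 0, 0, -95, 120])

```text
time_s: 17.25
tcp_pos: [0.5989, -0.0026, 0.1328]
ee_rot: [-3.14, -0.001, 1.529]
ft_force: [0.6, -0.1, 0.1]
grip_width: 0.0452
finger_force: 0.0
```

```bash
python3 st.py 598.9 -2.1 232
```

```text
t 17.25 tcp [ 0.5989 -0.0026  0.1328] yawdeg 87.62592594840942 j7 -0.3596124155858812 F [ 0.5697 -0.0942  0.071 ] M [-0.034   0.045   0.0148] tau7 1.1606261506676674 w 0.04515200962077579 gf 0.0 rp [-3.1402 -0.0007]
tool dx,dy cm 0.04797597055938344 -0.004315510663802659
rz -144.37407405159058
```

apply_moves(rows=[0, 0, 0, 0, 0, -72, 120, 0, 0, 0, 0, 0, -72, 120, 0, 0, 0, 0, 0, -72, 120, 0, 0, 0, 0, 0, -72, 120, 0, 0, 0, 0, 0, -72, 120, 0, 0, 0, 0, 0, -72, 120, 0, 0, 0, 0, 0, -72, 120, 0, 0, 0, 0, 0, -72, 120, 0, 0, 0, 0, 0, -72, 120])

```text
time_s: 18.15
tcp_pos: [0.599, -0.0025, 0.133]
ee_rot: [3.141, -0.001, 2.785]
ft_force: [0.0, -0.1, -0.2]
grip_width: 0.0453
finger_force: 0.0
```

apply_moves(rows=[0, 0, 0, 0, 0, -72.4, 120, 0, 0, 0, 0, 0, -72.4, 120, 0, 0, 0, 0, 0, -72.4, 120, 0, 0, 0, 0, 0, -72.4, 120, 0, 0, 0, 0, 0, -72.4, 120, 0, 0, 0, 0, 0, -72.4, 120, 0, 0, 0, 0, 0, -72.4, 120, 0, 0, 0, 0, 0, -72.4, 120, 0, 0, 0, 0, 0, -72.4, 120, 0, 0, 0, 0, 0, -72.4, 120])

```text
time_s: 19.15
tcp_pos: [0.599, -0.0024, 0.1329]
ee_rot: [3.14, -0.0, -2.238]
ft_force: [0.0, 0.2, 0.8]
grip_width: 0.0449
finger_force: 0.0
```

```bash
python3 st.py 598.9 -2.1 232
```

```text
t 19.15 tcp [ 0.599  -0.0024  0.1329] yawdeg 231.77518777020575 j7 1.8124166477842159 F [0.0164 0.1544 0.7786] M [0.079  0.0504 0.0471] tau7 0.651225708425045 w 0.044883912124611514 gf 0.0 rp [ 3.14   -0.0003]
tool dx,dy cm -0.023377761784868188 0.026710428736467232
rz -0.22481222979422455
```

apply_moves(rows=[0, 0, 3, 0, 0, 0, 120, 0, 0, 4, 0, 0, 0, 120, 0, 0, 4.9, 0, 0, 0, 120, 0, 0, 4.9, 0, 0, 0, 120, 0, 0, 4.9, 0, 0, 0, 255, 0, 0, 4.9, 0, 0, 0, 255, 0, 0, 4.9, 0, 0, 0, 255, 0, 0, 4.9, 0, 0, 0, 255, 0, 0, 4.9, 0, 0, 0, 255])

```text
time_s: 20.05
tcp_pos: [0.5993, -0.0016, 0.0859]
ee_rot: [3.141, 0.001, -2.235]
ft_force: [-3.0, 0.4, 4.5]
grip_width: 0.0132
finger_force: 58.5
```

```bash
python3 st.py
```

```text
t 20.05 tcp [ 0.5993 -0.0016  0.0859] yawdeg 231.9522747110027 j7 1.7728240532401525 F [-2.9714  0.4468  4.5431] M [0.2515 0.8005 0.0091] tau7 0.02892341057304293 w 0.013228931512690403 gf 58.526941537857056 rp [3.1413 0.0006]
```

apply_moves(rows=[0, 0, 0.02, 0, 0, 5, 255, 0, 0, 0.04, 0, 0, 10, 255, 0, 0, 0.07, 0, 0, 15, 255, 0, 0, 0.09, 0, 0, 20, 255])

```text
time_s: 20.45
tcp_pos: [0.5993, -0.0016, 0.0851]
ee_rot: [3.141, 0.0, -2.587]
ft_force: [-3.3, 1.4, 4.9]
grip_width: 0.0135
finger_force: 58.5
```

```bash
python3 st.py
```

```text
t 20.45 tcp [ 0.5993 -0.0016  0.0851] yawdeg 211.78046634783377 j7 1.4587998326828224 F [-3.3454  1.4037  4.8576] M [0.1712 0.7841 0.2073] tau7 0.8475268632173538 w 0.013482635191216844 gf 58.545366525650024 rp [3.1414 0.0004]
```

apply_moves(rows=[0, 0, 0.02, 0, 0, 5, 255, 0, 0, 0.04, 0, 0, 10, 255, 0, 0, 0.07, 0, 0, 15, 255, 0, 0, 0.09, 0, 0, 20, 255])

```text
time_s: 20.85
tcp_pos: [0.5993, -0.0017, 0.0841]
ee_rot: [3.141, 0.0, -2.936]
ft_force: [-4.2, 0.4, 6.7]
grip_width: 0.0133
finger_force: 58.6
```

```bash
python3 st.py
```

```text
t 20.85 tcp [ 0.5993 -0.0017  0.0841] yawdeg 191.78581354377678 j7 1.1518344917269923 F [-4.2151  0.3861  6.7457] M [0.1319 0.7779 0.1681] tau7 0.8341400139033794 w 0.013310790971063675 gf 58.57908368110657 rp [3.1414 0.0003]
```

No contact at 0.7 rad.

apply_moves(rows=[0, 0, 0.02, 0, 0, 5, 255, 0, 0, 0.04, 0, 0, 10, 255, 0, 0, 0.07, 0, 0, 15, 255, 0, 0, 0.09, 0, 0, 20, 255])

```text
time_s: 21.25
tcp_pos: [0.5993, -0.0018, 0.0833]
ee_rot: [3.141, 0.0, 2.998]
ft_force: [-3.9, 0.7, 7.6]
grip_width: 0.0135
finger_force: 58.7
```

```bash
python3 st.py
```

```text
t 21.25 tcp [ 0.5993 -0.0018  0.0833] yawdeg 171.77927143011317 j7 0.8489805058714635 F [-3.8647  0.6895  7.6375] M [0.1023 0.7621 0.1622] tau7 0.8204343728721142 w 0.01345875698083931 gf 58.6541748046875 rp [3.1414 0.0003]
```

apply_moves(rows=[0, 0, 0.02, 0, 0, 5, 255, 0, 0, 0.04, 0, 0, 10, 255])

```text
time_s: 21.45
tcp_pos: [0.5993, -0.0018, 0.0828]
ee_rot: [3.141, 0.0, 2.824]
ft_force: [-3.1, -0.1, 6.0]
grip_width: 0.0135
finger_force: 58.6
```

```bash
python3 st.py
```

```text
t 21.45 tcp [ 0.5993 -0.0018  0.0828] yawdeg 161.78190794961046 j7 0.6991823993861218 F [-3.1211 -0.1385  5.9953] M [0.105  0.7672 0.2338] tau7 0.8128587529063225 w 0.013501739690704628 gf 58.647757172584534 rp [3.1415 0.0002]
```

apply_moves(rows=[0, 0, 0.02, 0, 0, 5, 255, 0, 0, 0.04, 0, 0, 10, 255, 0, 0, 0.07, 0, 0, 15, 255, 0, 0, 0.09, 0, 0, 20, 255])

```text
time_s: 21.85
tcp_pos: [0.5993, -0.0018, 0.0819]
ee_rot: [3.141, 0.0, 2.475]
ft_force: [-3.6, 0.3, 6.4]
grip_width: 0.0134
finger_force: 58.7
```

```bash
python3 st.py
```

```text
t 21.85 tcp [ 0.5993 -0.0018  0.0819] yawdeg 141.78146091460263 j7 0.4026489315133973 F [-3.5915  0.2539  6.4468] M [0.065  0.9132 0.2092] tau7 0.7997519709169865 w 0.013404791774153175 gf 58.68602693080902 rp [3.1415 0.0001]
```

apply_moves(rows=[0, 0, 0.02, 0, 0, 5, 255, 0, 0, 0.04, 0, 0, 10, 255])

```text
time_s: 22.05
tcp_pos: [0.5992, -0.0019, 0.0815]
ee_rot: [-3.142, 0.0, 2.3]
ft_force: [-3.2, -0.3, 5.4]
grip_width: 0.0133
finger_force: 58.7
```

```bash
python3 st.py
```

```text
t 22.05 tcp [ 0.5992 -0.0019  0.0815] yawdeg 131.7820228882544 j7 0.25590537173914735 F [-3.1799 -0.3283  5.3557] M [0.0888 0.8456 0.166 ] tau7 0.7932651042938232 w 0.013283030260370324 gf 58.67319345474243 rp [-3.1416  0.    ]
```

apply_moves(rows=[0, 0, 0.02, 0, 0, 5, 255, 0, 0, 0.04, 0, 0, 10, 255, 0, 0, 0.07, 0, 0, 15, 255, 0, 0, 0.09, 0, 0, 20, 255])

```text
time_s: 22.45
tcp_pos: [0.5992, -0.0019, 0.0806]
ee_rot: [-3.141, -0.0, 1.951]
ft_force: [-3.9, 1.0, 6.0]
grip_width: 0.0132
finger_force: 58.7
```

```bash
python3 st.py
```

```text
t 22.45 tcp [ 0.5992 -0.0019  0.0806] yawdeg 111.78181010581828 j7 -0.03464952246997992 F [-3.9131  0.9893  6.038 ] M [0.043  0.8647 0.1699] tau7 0.7803656905889511 w 0.013171055302591595 gf 58.71183156967163 rp [-3.1414 -0.    ]
```

apply_moves(rows=[0, 0, 0.02, 0, 0, 5, 255, 0, 0, 0.04, 0, 0, 10, 255])

```text
time_s: 22.65
tcp_pos: [0.5992, -0.002, 0.0802]
ee_rot: [-3.141, -0.0, 1.776]
ft_force: [-3.8, -0.2, 7.3]
grip_width: 0.0138
finger_force: 58.8
```

```bash
python3 st.py
```

```text
t 22.65 tcp [ 0.5992 -0.002   0.0802] yawdeg 101.78362803215136 j7 -0.17838821538975116 F [-3.7805 -0.2395  7.2728] M [0.0545 0.8941 0.1529] tau7 0.7611352577805519 w 0.013769191333322783 gf 58.79319906234741 rp [-3.1414 -0.    ]
```

apply_moves(rows=[0, 0, 0.02, 0, 0, 5, 255, 0, 0, 0.04, 0, 0, 10, 255, 0, 0, 0.06, 0, 0, 15, 255])

```text
time_s: 22.95
tcp_pos: [0.5991, -0.0019, 0.0797]
ee_rot: [-3.141, 0.0, 1.515]
ft_force: [-4.6, 0.2, 9.3]
grip_width: 0.0134
finger_force: 59.0
```

```bash
python3 st.py
```

```text
t 22.95 tcp [ 0.5991 -0.0019  0.0797] yawdeg 86.80755596261439 j7 -0.3921554886869293 F [-4.6448  0.2492  9.2642] M [-0.0579  1.0677  0.3395] tau7 0.6116977147758007 w 0.013431317771142955 gf 59.03159201145172 rp [-3.1412  0.0001]
```

apply_moves(rows=[0, 0, 0.02, 0, 0, 5, 255])

```text
time_s: 23.05
tcp_pos: [0.5991, -0.002, 0.0796]
ee_rot: [-3.141, 0.0, 1.428]
ft_force: [-6.5, 0.2, 9.2]
grip_width: 0.0133
finger_force: 59.1
```

```bash
python3 st.py
```

```text
t 23.05 tcp [ 0.5991 -0.002   0.0796] yawdeg 81.81401036513216 j7 -0.4629435836147994 F [-6.4989  0.2123  9.2476] M [-0.0865  1.1444  0.3724] tau7 0.550996195524931 w 0.013268270767612372 gf 59.125932455062866 rp [-3.1412  0.0002]
```

apply_moves(rows=[0, 0, 0, 0, 0, 0, 120, 0, 0, 0, 0, 0, 0, 120, 0, 0, 0, 0, 0, 0, 120, 0, 0, 0, 0, 0, 0, 120, 0, 0, -3, 0, 0, 0, 120, 0, 0, -5.5, 0, 0, 0, 120, 0, 0, -5.5, 0, 0, 0, 120])

```text
time_s: 23.75
tcp_pos: [0.6019, -0.0023, 0.1365]
ee_rot: [3.136, -0.001, 1.43]
ft_force: [0.0, 0.0, -0.3]
grip_width: 0.0455
finger_force: 0.0
```

apply_moves(rows=[-11, -4.4, 0, 0, 0, -26.6, 120, -11, -4.4, 0, 0, 0, -26.6, 120, -11, -4.4, 0, 0, 0, -26.6, 120, -11, -4.4, 0, 0, 0, -26.6, 120, -11, -4.4, 0, 0, 0, -26.6, 120, -11, -4.4, 0, 0, 0, -26.6, 120])

```text
time_s: 24.35
tcp_pos: [0.5411, -0.1035, 0.1332]
ee_rot: [3.141, -0.001, 1.895]
ft_force: [-0.1, 1.4, 1.1]
grip_width: 0.0455
finger_force: 0.0
```

```bash
python3 st.py 539.4 -104.3 108.4
```

```text
t 24.35 tcp [ 0.5411 -0.1035  0.1332] yawdeg 108.55193742624373 j7 0.13130696333812747 F [-0.0771  1.3576  1.1457] M [0.005  0.0097 0.0138] tau7 0.008097462414298207 w 0.04549471837249485 gf 0.0 rp [ 3.1407 -0.001 ]
tool dx,dy cm -0.02365109635201596 -0.1885902010472606
rz 0.15193742624370543
```

apply_moves(rows=[0, -0.2, 3, 0, 0, 0, 120, 0, -0.2, 4, 0, 0, 0, 120, 0, -0.2, 4.9, 0, 0, 0, 120, 0, -0.2, 4.9, 0, 0, 0, 120, 0, -0.2, 4.9, 0, 0, 0, 255, 0, -0.2, 4.9, 0, 0, 0, 255, 0, -0.2, 4.9, 0, 0, 0, 255, 0, -0.2, 4.9, 0, 0, 0, 255, 0, -0.2, 4.9, 0, 0, 0, 255])

```text
time_s: 25.25
tcp_pos: [0.5398, -0.1055, 0.0853]
ee_rot: [3.139, 0.001, 1.895]
ft_force: [1.4, 1.6, 5.9]
grip_width: 0.0133
finger_force: 58.7
```

```bash
python3 st.py
```

```text
t 25.25 tcp [ 0.5398 -0.1055  0.0853] yawdeg 108.55451714370254 j7 0.09361669253758119 F [1.3879 1.5863 5.9319] M [ 0.3281 -0.2827  0.0276] tau7 -7.072588232404087e-05 w 0.013281322326310777 gf 58.73401343822479 rp [3.139  0.0007]
```

apply_moves(rows=[0, 0, 0.02, 0, 0, 5, 255, 0, 0, 0.04, 0, 0, 10, 255, 0, 0, 0.07, 0, 0, 15, 255, 0, 0, 0.09, 0, 0, 20, 255])

```text
time_s: 25.65
tcp_pos: [0.5395, -0.1056, 0.0844]
ee_rot: [3.14, 0.0, 1.542]
ft_force: [1.3, 1.4, 7.9]
grip_width: 0.014
finger_force: 58.9
```

```bash
python3 st.py
```

```text
t 25.65 tcp [ 0.5395 -0.1056  0.0844] yawdeg 88.37575473783153 j7 -0.19084195395153997 F [1.306  1.3666 7.9015] M [ 0.2997 -0.0218  0.1561] tau7 0.7547125965356827 w 0.01401767585279942 gf 58.888190388679504 rp [3.1396 0.    ]
```

apply_moves(rows=[0, 0, 0.02, 0, 0, 5, 255, 0, 0, 0.04, 0, 0, 10, 255, 0, 0, 0.07, 0, 0, 15, 255, 0, 0, 0.09, 0, 0, 20, 255])

```text
time_s: 26.05
tcp_pos: [0.5392, -0.1055, 0.0835]
ee_rot: [3.14, -0.001, 1.193]
ft_force: [-1.1, 0.8, 8.5]
grip_width: 0.0134
finger_force: 59.1
```

```bash
python3 st.py
```

```text
t 26.05 tcp [ 0.5392 -0.1055  0.0835] yawdeg 68.38065428830674 j7 -0.4690392084710884 F [-1.0779  0.8475  8.4581] M [0.3221 0.1075 0.2591] tau7 0.7453074306249619 w 0.013389897138494773 gf 59.06062424182892 rp [ 3.1403 -0.0005]
```

apply_moves(rows=[0, 0, 0.02, 0, 0, 5, 255, 0, 0, 0.04, 0, 0, 10, 255, 0, 0, 0.07, 0, 0, 15, 255, 0, 0, 0.09, 0, 0, 20, 255])

```text
time_s: 26.45
tcp_pos: [0.539, -0.1054, 0.0826]
ee_rot: [3.141, -0.001, 0.844]
ft_force: [-1.2, 2.3, 9.6]
grip_width: 0.0138
finger_force: 59.2
```

```bash
python3 st.py
```

```text
t 26.45 tcp [ 0.539  -0.1054  0.0826] yawdeg 48.38329434188757 j7 -0.7438559185527331 F [-1.2348  2.3316  9.5778] M [0.4807 0.2984 0.1528] tau7 0.7361242733895779 w 0.013793712186799199 gf 59.217326045036316 rp [ 3.1411 -0.0007]
```

apply_moves(rows=[0, 0, 0.02, 0, 0, 5, 255, 0, 0, 0.04, 0, 0, 10, 255])

```text
time_s: 26.65
tcp_pos: [0.5389, -0.1053, 0.0822]
ee_rot: [3.141, -0.001, 0.67]
ft_force: [-0.9, 1.5, 9.0]
grip_width: 0.0138
finger_force: 59.2
```

```bash
python3 st.py
```

```text
t 26.65 tcp [ 0.5389 -0.1053  0.0822] yawdeg 38.38682580919954 j7 -0.8800222870076407 F [-0.8664  1.501   8.9607] M [0.5133 0.2888 0.2112] tau7 0.7310117036104202 w 0.013792193155725486 gf 59.215670228004456 rp [ 3.1415 -0.0008]
```

apply_moves(rows=[0, 0, 0.02, 0, 0, 5, 255, 0, 0, 0.04, 0, 0, 10, 255, 0, 0, 0.07, 0, 0, 15, 255, 0, 0, 0.09, 0, 0, 20, 255])

```text
time_s: 27.05
tcp_pos: [0.5387, -0.105, 0.0812]
ee_rot: [-3.141, -0.0, 0.321]
ft_force: [-2.1, 4.3, 10.4]
grip_width: 0.0135
finger_force: 59.3
```

```bash
python3 st.py
```

```text
t 27.05 tcp [ 0.5387 -0.105   0.0812] yawdeg 18.394068231250248 j7 -1.1502824449561178 F [-2.0878  4.3038 10.3698] M [0.6078 0.4108 0.1534] tau7 0.7234699465334415 w 0.013517980156061251 gf 59.30291712284088 rp [-3.1409 -0.0005]
```

apply_moves(rows=[0, 0, 0.02, 0, 0, 5, 255, 0, 0, 0.04, 0, 0, 10, 255])

```text
time_s: 27.25
tcp_pos: [0.5387, -0.1049, 0.0808]
ee_rot: [-3.141, -0.0, 0.147]
ft_force: [-1.4, 2.7, 9.8]
grip_width: 0.0136
finger_force: 59.3
```

```bash
python3 st.py
```

```text
t 27.25 tcp [ 0.5387 -0.1049  0.0808] yawdeg 8.399310061057088 j7 -1.284407824324761 F [-1.4338  2.7131  9.8047] M [0.7021 0.4058 0.186 ] tau7 0.7190470397472382 w 0.013595891622135961 gf 59.279043674468994 rp [-3.1405 -0.0003]
```

apply_moves(rows=[0, 0, 0.02, 0, 0, 5, 255, 0, 0, 0.04, 0, 0, 10, 255, 0, 0, 0.07, 0, 0, 15, 255, 0, 0, 0.09, 0, 0, 20, 255])

```text
time_s: 27.65
tcp_pos: [0.5387, -0.1046, 0.0799]
ee_rot: [-3.14, 0.0, -0.202]
ft_force: [-1.8, 4.1, 9.8]
grip_width: 0.0137
finger_force: 59.3
```

```bash
python3 st.py
```

```text
t 27.65 tcp [ 0.5387 -0.1046  0.0799] yawdeg 348.40502051577585 j7 -1.551145641704343 F [-1.7536  4.1463  9.7687] M [0.8301 0.4374 0.1273] tau7 0.714053101837635 w 0.013716111638631236 gf 59.32017803192139 rp [-3.1401  0.0002]
```

apply_moves(rows=[0, 0, 0.02, 0, 0, 5, 255, 0, 0, 0.04, 0, 0, 10, 255])

```text
time_s: 27.85
tcp_pos: [0.5387, -0.1044, 0.0795]
ee_rot: [-3.14, 0.001, -0.377]
ft_force: [-1.6, 4.1, 11.2]
grip_width: 0.0135
finger_force: 59.3
```

```bash
python3 st.py
```

```text
t 27.85 tcp [ 0.5387 -0.1044  0.0795] yawdeg 338.4172997591964 j7 -1.6838054204129715 F [-1.6221  4.0752 11.2415] M [0.9006 0.369  0.146 ] tau7 0.7106059044599533 w 0.013534475119577385 gf 59.27461802959442 rp [-3.1399  0.0006]
```

apply_moves(rows=[0, 0, 0.02, 0, 0, 5, 255, 0, 0, 0.04, 0, 0, 10, 255, 0, 0, 0.07, 0, 0, 15, 255, 0, 0, 0.09, 0, 0, 20, 255])

```text
time_s: 28.25
tcp_pos: [0.5389, -0.1042, 0.0788]
ee_rot: [-3.14, 0.001, -0.725]
ft_force: [-2.1, 4.8, 12.9]
grip_width: 0.0134
finger_force: 59.6
```

```bash
python3 st.py
```

```text
t 28.25 tcp [ 0.5389 -0.1042  0.0788] yawdeg 318.4402422056857 j7 -1.9481937888804628 F [-2.0567  4.7906 12.887 ] M [1.0592 0.5104 0.2858] tau7 0.5925617180764675 w 0.013363040831081873 gf 59.63183641433716 rp [-3.1397  0.0014]
```

apply_moves(rows=[0, 0, 0.02, 0, 0, 5, 255, 0, 0, 0.04, 0, 0, 10, 255])

```text
time_s: 28.45
tcp_pos: [0.5391, -0.104, 0.0786]
ee_rot: [-3.14, 0.002, -0.899]
ft_force: [-1.1, 6.0, 15.7]
grip_width: 0.0136
finger_force: 59.8
```

```bash
python3 st.py
```

```text
t 28.45 tcp [ 0.5391 -0.104   0.0786] yawdeg 308.46324462883547 j7 -2.0801078583430157 F [-1.1156  6.0026 15.6935] M [1.1461 0.5053 0.3668] tau7 0.47894513234496117 w 0.013631665177054785 gf 59.829763770103455 rp [-3.1396  0.0017]
```

apply_moves(rows=[0, 0, 0, 0, 0, 0, 120, 0, 0, 0, 0, 0, 0, 120, 0, 0, 0, 0, 0, 0, 120, 0, 0, 0, 0, 0, 0, 120, 0, 0, -3, 0, 0, 0, 120, 0, 0, -8, 0, 0, 0, 120, 0, 0, -13, 0, 0, 0, 120, 0, 0, -17, 0, 0, 0, 120, 0, 0, -17, 0, 0, 0, 120, 0, 0, -17, 0, 0, 0, 120, 0, 0, -17, 0, 0, 0, 120])

```text
time_s: 29.55
tcp_pos: [0.5376, -0.1056, 0.246]
ee_rot: [3.14, 0.002, -0.898]
ft_force: [-0.1, -0.8, -0.2]
grip_width: 0.0452
finger_force: 0.0
```

```bash
python3 st.py; python3 - <<'E'
from h import *
p=read_camera("side"); save(p,"s2.png"); w=cloud(p); q=w.reshape(-1,3)
c=np.array([.5687,-.0535]); a=np.radians(14.9); R=np.array([[np.cos(a),np.sin(a)],[-np.sin(a),np.cos(a)]])
l=(q[:,:2]-c)@R.T
for k,(sx,sy) in {"A":(1,-1),"B":(1,1),"C":(-1,1),"D":(-1,-1)}.items():
    m=(np.abs(l[:,0]-sx*42)<0)|((np.hypot(l[:,0]-sx*.042,l[:,1]-sy*.042)<.024)&(q[:,2]>.06)); print(k,"top",np.percentile(q[m,2],95),m.sum())
cc=p["color"][130:260,180:380]
cv2.imwrite("pics/s2c.png",cv2.resize(cv2.cvtColor(cc,cv2.COLOR_RGB2BGR),(800,520)))
E
```

```text
t 29.55 tcp [ 0.5376 -0.1056  0.246 ] yawdeg 308.5511942249295 j7 -2.180661337839813 F [-0.1308 -0.8099 -0.2352] M [ 0.0046  0.0424 -0.0359] tau7 0.0016292847067234106 w 0.045231847858682304 gf 0.0 rp [3.1398 0.0018]
A top 0.08324982159715337 237
B top 0.08353689402992698 232
C top 0.08359022184502655 266
D top 0.34225584422625777 685
```

View pics/s2c.png

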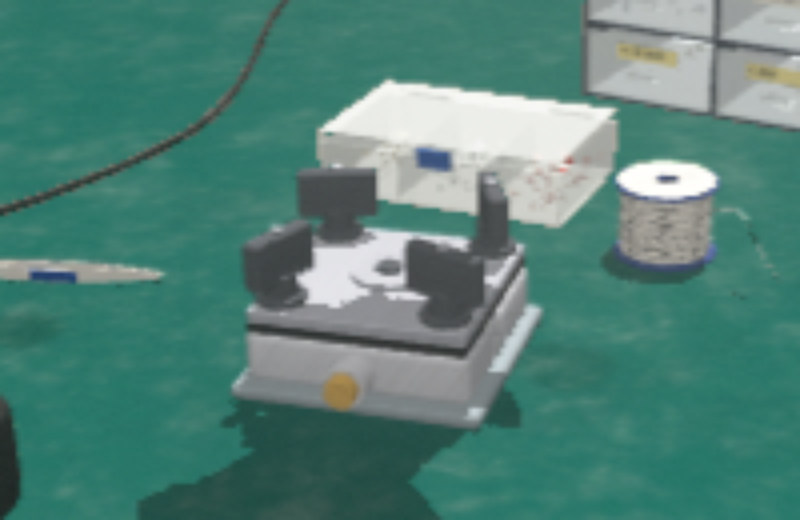

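The plate sits level, with a thin even gap line along its front edge from (250,325) to (520,270). The nut tops measured are all within 0.4 mm of each other (D's was hidden by the gripper), and the spool at (668,205) has not moved. I'm handing in the job.

```bash
python3 -c "
from cell import close_job; print(close_job())"
```

```text
the job is handed in; nothing more can be done
None
```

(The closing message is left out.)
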